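# Seat the nested lids in the tea canister, then hold the outer lid up

## Task

The oblong tea canister stands open beside its double lid, a cap-like outer lid nested on a plug-like inner lid. Lift the two nested lids together by the edge of the inner lid, lower them (no dropping) into the canister's mouth until the inner lid sits fully home, and let go; then take the outer lid alone by its handle and raise it straight up, leaving the inner lid seated and undisturbed. Finish while still holding the outer lid level about 10 cm above the inner lid, over the canister, so that the inner lid's fit can be checked by eye; do not shove the canister along or disturb the shaker, jar and glass behind.

Things in the scene. Friction and masses are not known exactly. Their poses are not given: they have to be found in the camera images.
- canister: Open oblong canister, white, loose, 0.7 kg, upright on a fixed wooden board. 94 mm along its x, 60 mm along its y, 70 mm high, walls 4 mm (mouth 86 x 52 mm). Origin: centre of the underside; z up. The board's top is 20 mm above the range top (z = 0.020).
- canister_rim (a point): Centre of the canister's mouth at the rim, 70 mm above its underside; same axes.
- inner_lid: Loose, 0.18 kg, first on its plug. Origin: centre of the plug's underside. Upward: black plug 0-16 mm, tapering from 82x48 (top) to 74x40 mm, 2 mm play a side in the mouth; wooden band 100 (x) x 66 (y) mm at 16-32 mm, rests on the rim when home, overhanging the walls 3 mm: grasp it across y; step 76x44 mm at 32-41 mm, under the outer lid. Fits with its x along the canister's x, either way.
- inner_seat (a point): Centre of the underside of the inner lid's band, 16 mm above its origin: meets canister_rim when home.
- inner_top (a point): Centre of the band's top face, 32 mm above the inner lid's origin: the outer lid's underside rests here.
- outer_lid: Loose, 0.09 kg: white cap 86 (x) x 54 (y) x 13 mm high, its 10 mm deep cavity over the inner lid's step with 2 mm play a side; it just rests there, nothing latches. On top, in the middle, a wooden bar handle 44 (x) x 14 (y) x 18 mm high. Origin: centre of the cap's underside; total height 31 mm.
- outer_handle (a point): Middle of the bar handle, 22 mm above the outer lid's underside (9 mm below the handle's top); pinch it along the lid's y, 14 mm wide.
- salt_shaker: Salt shaker, glass with grey cap, 44 x 44 x 90 mm, stands behind the work; to be left alone. Origin: centre of the underside.
- spice_jar: Spice jar with red cap, 45 x 45 x 106 mm, stands behind the work; to be left alone. Origin: centre of the underside.
- shot_glass: Small clear glass, upside down, 49 x 49 x 62 mm, stands behind the work; to be left alone. Origin: centre of the underside.

How it is judged:
By the outcome, as a careful person would: the job done as asked, in the order asked, and still so for the second after the job is handed in, while the arm keeps its last pose, push and grip.
It also fails if it takes over 48 s, if anything falls off the work surface, if the arm or the gripper's body presses on something with over 40 N, if the wrist force passes 120 N, or if a joint passes its speed limit or range.

## Robot

A 7-joint arm with a two-finger parallel gripper is mounted at the origin on a cart in front of the work surface, level with it; the furniture and walls round the work are solid. World frame = base frame: x ahead of the robot, y to its left, z up, the work surface at z = 0. Lengths are in m, angles in rad, forces in N, time in s.
With the tool pointing down it reaches from about 0.4 to 0.85 m from the base axis. Payload 4.5 kg.
Tool frame: the origin (TCP) lies at the very end of the fingers, on their centre line; the grasp point (between the pads) lies 19 mm behind it (r.grip_depth is the z of the grasp point in the tool frame, in m); z points along the fingers, y is the line along which they close (so a half turn about z gives the same grasp; the last joint's range is limited). The gripper opens to 88 mm and grips with 3 to 60 N. Pads are 18 mm wide; open, the fingers measure 123 mm over their backs; the gripper's body (75 mm by 187 mm) begins 45 mm behind the grasp point.
Start: joints at [1.222, 0.689, -0.195, 1.565, 0.157, 0.902, -0.215], TCP at [0.233, -0.58, 0.239] pointing down, gripper open.
Joint ranges: [-3.01, 3.01], [-0.46, 2.08], [-1.47, 1.51], [0.13, 2.56], [-1, 4.14], [0.04, 2.09], [-2.66, 2.66]. Speed limits (rad/s): [2.57, 2.57, 3.14, 3.14, 3.14, 3.14, 3.14].

## Interface

Orientations are given as a unit quaternion [x, y, z, w].
In Python, from plant import r gives the robot as it stands.
- The arm moves only by the shell command python3 steer.py FILE [FORCE], which reads ROWS from the file FILE. ROWS is a JSON object whose key "offsets" holds a list of rows, 1 to 10 of them, each of 7 numbers: the opening from 0.0 (shut) to 1.0 (fully open), then dx, dy, dz in mm, then a rotation vector rx, ry, rz in rad; each row is the pose to reach, as a shift and turn from the pose commanded when the command began, along the tool's axes at that moment; what a row does not reach only later rows make up. A row lasts 1/10 s, in which the tool goes at most 0.05 m and 0.15 rad, less where a joint would pass 70% of its speed; a pose out of reach is approached as far as the arm can. The fingers move at their own pace and stop on an object; FORCE is the grip in N (left out, the last holds). Time passes only in rows, so rows that do not move let the fingers close. It prints the time, the measured TCP pose, the force, the opening and the grip force at its end. Input that does not fit is refused with a message, and nothing moves.
- r.get_state(): the state, without advancing time (a new reading comes with each control period).
- r.snapshot(name): name is "scene" or "side" or "wrist"; returns the picture (480x640x3 uint8, red, green, blue); there is no depth.
- r.camera_params(name): a dict with "fx", "fy", "cx", "cy" (pixels), "rvec" (rotation vector, rad) and "tvec" (3), from world to camera coordinates, as OpenCV has them. Camera axes: x right, y down, z forward; pixel columns grow to the right and rows downward; lengths in m; the calibration is good to about 2 mm. A picture is of the moment at which its call begins: read the wrist's pose just before it. camera_params takes no time and is no camera call; for the wrist camera it gives the pose at the moment of the call.
- r.finish_job(): hands the job in; it is judged then, once.
The state is a dict: "clock": time; "q": joint angles; "qd": joint speeds; "joint_torque": joint torques, N m; "tool_pos": TCP position; "eef_rot": TCP orientation; "contact_force": force on the tool from outside, world axes, zero at the start; "moment": the same for the moment, N m; "opening": opening from 0.0 (shut) to 1.0 (fully open); "finger_force": force on a finger pad.
Only numpy, scipy, OpenCV 4.12 (cv2) and the standard library are available. Lean on these libraries where they do the work, as an engineer would, in place of code of your own. Each camera call takes 0.05 s, during which the arm holds its last target. There are 200 camera calls.

## Working session

There is one attempt and no reset: what is moved stays moved. The work goes in short steps, Python scripts to look and compute and a shell command to move; the robot and the scene stay as the last step left them, time stands still between calls to the robot, and variables do not carry over. Pictures are saved under pics/ and viewed, at most 11 in all, crops included, and the job is handed in when it is done.

```bash
ls; mkdir -p pics; python3 - <<'E'
from plant import r
import cv2,numpy as np
s=r.get_state();print(s['clock'],s['tool_pos'],s['eef_rot'],s['opening'])
a=r.snapshot('scene');b=r.snapshot('side')
np.save('a.npy',a);np.save('b.npy',b)
cv2.imwrite('pics/scene.png',a[:,:,::-1]);cv2.imwrite('pics/side.png',b[:,:,::-1])
for n in('scene','side'):
  p=r.camera_params(n);R=cv2.Rodrigues(np.array(p['rvec']))[0];print(n,p,-R.T@p['tvec'])
E
```

```text
pics
plant.py
steer.py
0.0 [ 0.23316895 -0.57918633  0.23790527] [ 9.81731696e-01  1.90268267e-01 -2.32724063e-04 -8.99437359e-04] 1.0026716099899948
scene {'fx': 440.871740810456, 'fy': 440.871740810456, 'cx': 326.68895605385734, 'cy': 237.69023539994805, 'rvec': array([ 1.91016957, -1.16423002,  0.58261127]), 'tvec': array([-0.35216858,  0.36593823,  0.49560619])} [-0.00496252 -0.41630253  0.57465344]
side {'fx': 437.9387566887897, 'fy': 437.9387566887897, 'cx': 314.8349144907754, 'cy': 242.23374876675427, 'rvec': array([ 0.29095762, -2.67076998,  1.46737077]), 'tvec': array([0.59988388, 0.18864324, 0.74684422])} [0.49081611 0.64170669 0.548211  ]
```

View pics/scene.png

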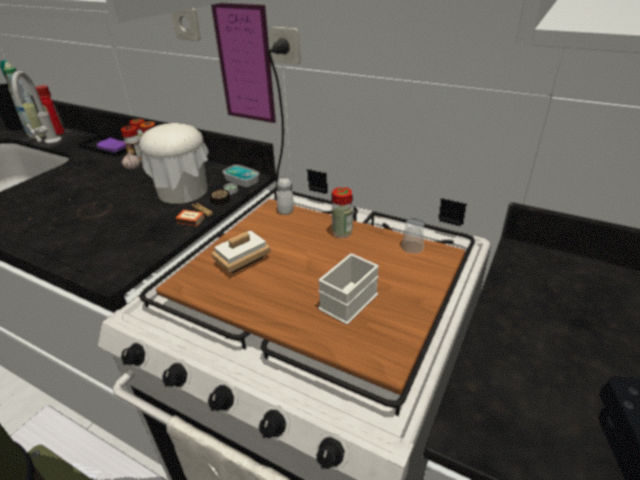

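View pics/side.png

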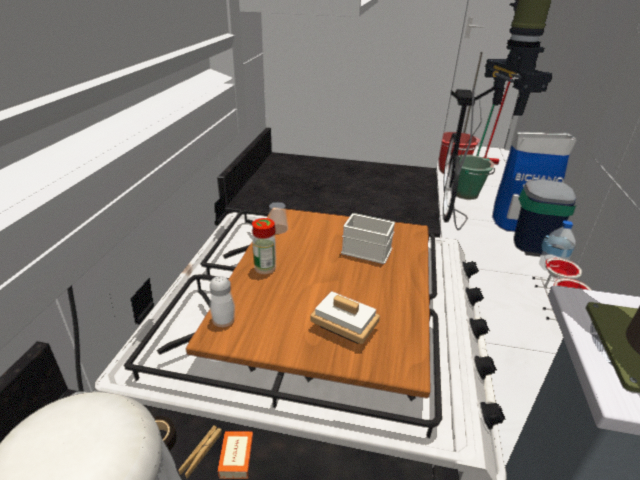

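```bash
python3 - <<'E'
import cv2,numpy as np
a=np.load('a.npy');b=np.load('b.npy')
def c(i,x,y):return cv2.resize(i[y:y+75,x:x+100],(400,300),interpolation=cv2.INTER_CUBIC)
o=np.vstack([np.hstack([c(a,195,215),c(a,300,250)]),np.hstack([c(b,295,280),c(b,320,200)])])
cv2.imwrite('pics/crops.png',o[:,:,::-1])
E
cat > h.py <<'E'
import cv2,numpy as np
from plant import r
def ray(p,uv,z):
    R=cv2.Rodrigues(np.array(p['rvec']))[0];C=-R.T@np.array(p['tvec'])
    uv=np.atleast_2d(uv).astype(float)
    d=np.c_[(uv[:,0]-p['cx'])/p['fx'],(uv[:,1]-p['cy'])/p['fy'],np.ones(len(uv))]@R
    return (C+d*((z-C[2])/d[:,2])[:,None])[:,:2]
def quad(P):
    P=np.array(P,float)
    c=P.mean(0);e=[P[(i+1)%4]-P[i] for i in range(4)]
    x=e[0]-e[2];y=e[1]-e[3]
    if np.hypot(*x)<np.hypot(*y):x,y=y,x
    return c.round(4),'L',round(np.hypot(*x)/2,4),round(np.hypot(*y)/2,4),'yaw',round(np.degrees(np.arctan2(x[1],x[0]))%180,1),'yaw from y',round((np.degrees(np.arctan2(y[1],y[0]))-90)%180,1)
E
```

```text
(no output)
```

View pics/crops.png

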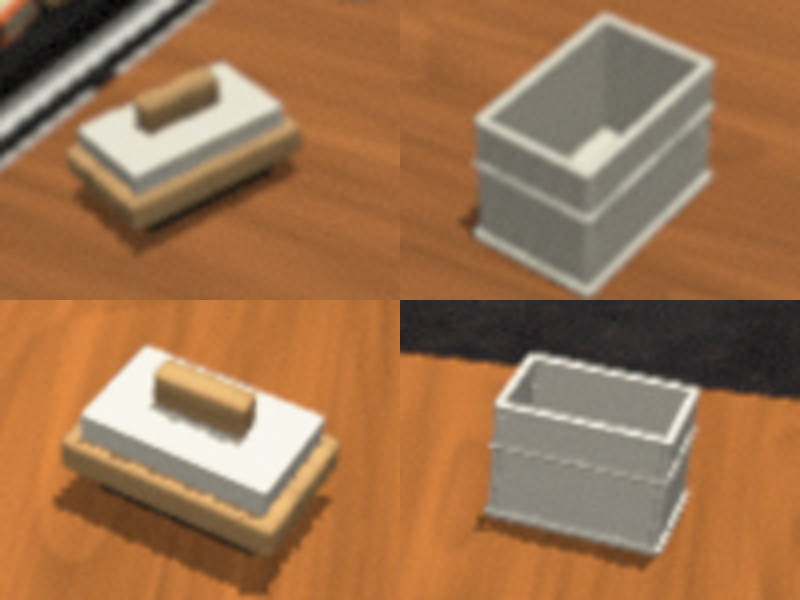

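```bash
python3 - <<'E'
from h import *
A=np.array
for n,o,c,z in[('scene',(195,215),[(78,132),(135,178),(283,100),(222,64)],.065),('side',(295,280),[(82,115),(265,195),(325,118),(148,46)],.065),
 ('scene',(300,250),[(75,120),(190,175),(314,64),(204,14)],.09),('side',(320,200),[(97,103),(270,142),(300,88),(132,54)],.09)]:
  print(n,quad(ray(r.camera_params(n),A(c)/4+A(o),z)))
p=r.camera_params('wrist');R=cv2.Rodrigues(A(p['rvec']))[0];print(p,-R.T@p['tvec'],R)
s=r.get_state();from scipy.spatial.transform import Rotation as Q;print(Q.from_quat(s['eef_rot']).as_matrix().round(4))
E
```

```text
scene (array([0.5441, 0.0847]), 'L', np.float64(0.088), np.float64(0.0509), 'yaw', np.float64(161.7), 'yaw from y', np.float64(162.5))
side (array([0.5433, 0.0882]), 'L', np.float64(0.0851), np.float64(0.0543), 'yaw', np.float64(159.5), 'yaw from y', np.float64(159.6))
scene (array([ 0.5324, -0.1628]), 'L', np.float64(0.0925), np.float64(0.0599), 'yaw', np.float64(169.4), 'yaw from y', np.float64(169.7))
side (array([ 0.5309, -0.1597]), 'L', np.float64(0.0924), np.float64(0.0589), 'yaw', np.float64(169.7), 'yaw from y', np.float64(169.0))
{'fx': 380.13723913935166, 'fy': 380.13723913935166, 'cx': 318.63565370139344, 'cy': 238.0694429680458, 'rvec': array([-2.41571515,  1.63060076,  0.21929413]), 'tvec': array([-0.62456207, -0.03635061,  0.38892546])} [ 0.29569507 -0.55480365  0.38395246] [[ 0.373805   -0.92750619 -0.00144302]
 [-0.89493247 -0.36108492  0.2621327 ]
 [-0.24365075 -0.09669511 -0.96503076]]
[[ 9.276e-01  3.736e-01 -7.000e-04]
 [ 3.736e-01 -9.276e-01  1.400e-03]
 [-1.000e-04 -1.600e-03 -1.000e+00]]
```
Good. Lid at ~(0.5437,0.0865), yaw 160.5 → lid x axis = (cos -19.5°, sin) = -19.5°. y grasp direction at 70.5°. Canister yaw -10.5°, centre (0.5317,-0.161).

Careful with the scale: shifts go in mm. That gives: -0.25 m is -250, 0.15 m is 150.

```bash
echo '{"offsets": [[1,30,-30,0,0,0,0.05],[1,60,-60,0,0,0,0.1],[1,90,-85,0,0,0,0.16],[1,120,-110,0,0,0,0.22],[1,150,-140,0,0,0,0.28],[1,180,-170,0,0,0,0.34],[1,210,-200,0,0,0,0.4],[1,240,-225,0,0,0,0.45],[1,270,-250,0,0,0,0.5],[1,270,-250,0,0,0,0.5]]}' > rows.txt && python3 steer.py rows.txt; python3 - <<'E'
from h import *
print(r.get_state()['q'])
for n,uv in [('scene',[(285,213),(343,235),(413,250)]),('side',[(222,322),(263,270),(277,230)])]: print(ray(r.camera_params(n),uv,.01))
E
```

```text
clock: 1.1
tool_pos: [0.3936, -0.2412, 0.2386]
eef_rot: [0.999, -0.054, 0.0, -0.002]
contact_force: [0.5, -1.1, -0.2]
opening: 1.004
finger_force: 0.0
[ 0.46482828  0.48091583 -0.01906326  2.04534934  0.009667    0.6156879
 -1.23801289]
[[ 0.7598817   0.12052661]
 [ 0.73638233 -0.05008583]
 [ 0.75111415 -0.2104119 ]]
[[ 0.75793913  0.1089047 ]
 [ 0.7344604  -0.05623615]
 [ 0.75058456 -0.21782418]]
```

Converted, -0.112 m is -112, 0.112 m is 112.

```bash
echo '{"offsets": [[1,12,-37,0,0,0,0.03],[1,24,-74,0,0,0,0.06],[1,37,-112,0,0,0,0.09],[1,50,-150,0,0,0,0.12],[1,62,-190,0,0,0,0.15],[1,75,-230,0,0,0,0.18],[1,88,-270,0,0,0,0.2],[1,100,-310,0,0,0,0.22],[1,112,-342,0,0,0,0.222],[1,112,-342,0,0,0,0.222]]}' > rows.txt && python3 steer.py rows.txt; python3 - <<'E'
from h import *
s=r.get_state();print(s['q'],s['tool_pos'],s['qd'].round(3) if hasattr(s['qd'],'round') else s['qd'])
import pickle
p=r.camera_params('wrist');w=r.snapshot('wrist');pickle.dump((p,w),open('w1.pkl','wb'))
cv2.imwrite('pics/w1.png',w[:,:,::-1])
E
```

```text
clock: 2.1
tool_pos: [0.5436, 0.085, 0.2382]
eef_rot: [0.986, -0.165, 0.001, -0.002]
contact_force: [-0.5, 0.8, 0.0]
opening: 0.998
finger_force: 0.0
[-0.30227308  0.59014239  0.10628067  1.80599821 -0.09100378  0.74772682
 -2.04921206] [0.5435943  0.08504527 0.23823942] [ 0.06  -0.026  0.063  0.077  0.028  0.001  0.032]
```

View pics/w1.png

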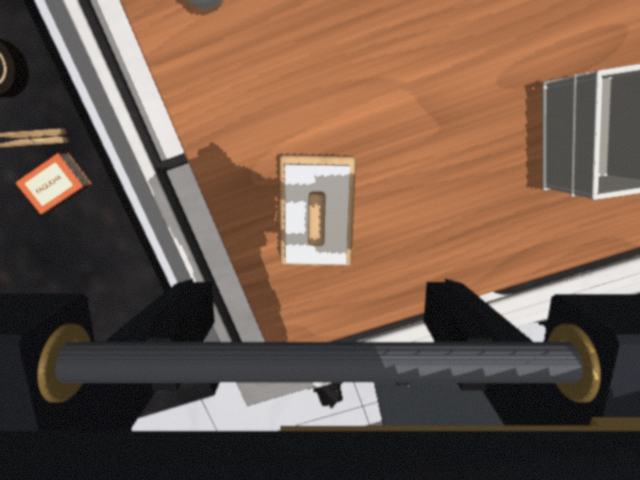

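```bash
python3 - <<'E'
from h import *
import pickle
p,w=pickle.load(open('w1.pkl','rb'))
h=cv2.cvtColor(w,cv2.COLOR_RGB2HSV)
roi=np.zeros(w.shape[:2],np.uint8);roi[145:280,270:365]=1
m=((h[...,1]<60)&(h[...,2]>110)).astype(np.uint8)*roi
n,l,st,_=cv2.connectedComponentsWithStats(m);k=1+np.argmax(st[1:,4]);print(st[k])
c=np.argwhere(l==k)[:,::-1].astype(np.float32)
print(quad(ray(p,cv2.boxPoints(cv2.minAreaRect(c)),.065)))
m=((h[...,0]<20)&(h[...,2]>185)&(h[...,1]>60)).astype(np.uint8)*roi
print(cv2.boxPoints(cv2.minAreaRect(c)))
H=np.argwhere(m[180:260,300:335]>0)[:,::-1]+[300,180];print(len(H),ray(p,cv2.boxPoints(cv2.minAreaRect(H.astype(np.float32))),.083).mean(0))
o=w[145:280,270:365];cv2.imwrite('pics/z.png',cv2.resize(o[:,:,::-1],None,fx=4,fy=4,interpolation=cv2.INTER_CUBIC))
E
```

```text
[ 284  164   67  101 5504]
(array([0.5452, 0.0873]), 'L', np.float64(0.087), np.float64(0.0565), 'yaw', np.float64(159.4), 'yaw from y', np.float64(159.5))
[[281.51752 262.85184]
 [284.21387 163.08688]
 [350.13867 164.86862]
 [347.44232 264.63358]]
312 [0.54421837 0.08854972]
```

View pics/z.png

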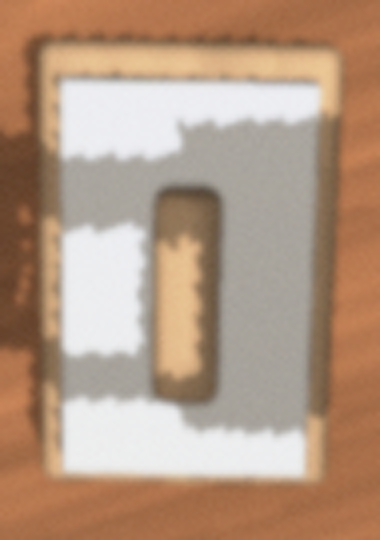

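```bash
cat >> h.py <<'E'
from scipy.spatial.transform import Rotation as Q
def go(x,y,z,yaw):
    s=r.get_state();R=Q.from_quat(s['eef_rot'])
    T=Q.from_matrix(np.c_[[np.cos(yaw),np.sin(yaw),0],[np.sin(yaw),-np.cos(yaw),0],[0,0,-1]])
    print('t',round(s['clock'],2),'pos',np.round(s['tool_pos'],4),'d',R.inv().apply(np.array([x,y,z])-s['tool_pos']).round(4),'rv',(R.inv()*T).as_rotvec().round(4),'F',np.round(s['contact_force'],1),'op',s['opening'],'ff',s['finger_force'])
E
python3 -c "
from h import *
go(.5445,.0872,.027,np.radians(-20.2))"
```

```text
t 2.15 pos [0.5423 0.0815 0.2382] d [ 2.000e-04 -6.000e-03  2.112e-01] rv [-0.0005  0.0002  0.0176] F [-0.6 -0.4 -0.3] op 0.9974239870597116 ff 0.0
```

Converted, 0.13 m is 130, 0.11 m is 110.

```bash
echo '{"offsets": [[1,0,-3,30,0,0,0.01],[1,0,-6,60,0,0,0.017],[1,0,-6,90,0,0,0.017],[1,0,-6,110,0,0,0.017],[1,0,-6,130,0,0,0.017],[1,0,-6,130,0,0,0.017],[1,0,-6,130,0,0,0.017],[1,0,-6,130,0,0,0.017]]}' > rows.txt && python3 steer.py rows.txt; python3 -c "
from h import *
go(.5445,.0872,.027,np.radians(-20.2))"
```

```text
clock: 2.95
tool_pos: [0.5444, 0.0843, 0.1098]
eef_rot: [0.984, -0.178, 0.001, -0.0]
contact_force: [-0.3, 0.3, -0.1]
opening: 1.0
finger_force: 0.0
t 2.95 pos [0.5444 0.0843 0.1098] d [-0.0011 -0.0027  0.0828] rv [-0.0004 -0.0017 -0.0047] F [-0.3  0.3 -0.1] op 1.0003413607681686 ff 0.0
```

```bash
echo '{"offsets": [[1,-1,-3,20,0,0,-0.004],[1,-1,-3,40,0,0,-0.004],[1,-1,-3,60,0,0,-0.004],[1,-1,-3,70,0,0,-0.004],[1,-1,-3,78,0,0,-0.004],[1,-1,-3,83,0,0,-0.004],[1,-1,-3,83,0,0,-0.004],[1,-1,-3,83,0,0,-0.004]]}' > rows.txt && python3 steer.py rows.txt; python3 -c "
from h import *
go(.5445,.0872,.027,np.radians(-20.2))"
```

```text
clock: 3.75
tool_pos: [0.5443, 0.0884, 0.0262]
eef_rot: [0.985, -0.175, 0.0, -0.0]
contact_force: [0.1, -0.2, 0.2]
opening: 1.003
finger_force: 0.0
t 3.75 pos [0.5443 0.0884 0.0262] d [ 0.0006  0.001  -0.0008] rv [-0.0004 -0.0009  0.0003] F [ 0.1 -0.2  0.2] op 1.0029375719554723 ff 0.0
```

Close gently, then lift a little.

Converted, 0.001 m is 1.

```bash
echo '{"offsets": [[0.9,0,1,0,0,0,0],[0.85,0,1,0,0,0,0],[0.8,0,1,0,0,0,0],[0.75,0,1,0,0,0,0],[0.7,0,1,0,0,0,0],[0.65,0,1,0,0,0,0],[0.65,0,1,0,0,0,0],[0.65,0,1,0,0,0,0]]}' > rows.txt && python3 steer.py rows.txt 25; python3 -c "
from h import *
go(.5445,.0872,.1,np.radians(-20.2))"
```

```text
clock: 4.55
tool_pos: [0.5438, 0.0877, 0.0259]
eef_rot: [0.985, -0.175, 0.0, -0.0]
contact_force: [0.4, 0.6, 2.0]
opening: 0.751
finger_force: 25.0
t 4.55 pos [0.5438 0.0877 0.0259] d [ 0.0009  0.0002 -0.0741] rv [-0.0005 -0.0004  0.0006] F [0.4 0.6 2. ] op 0.7508696537098836 ff 24.99968335032463
```

```bash
echo '{"offsets": [[0.65,0,1,-8,0,0,0],[0.65,0,1,-20,0,0,0],[0.65,0,1,-35,0,0,0],[0.65,0,1,-50,0,0,0],[0.65,0,1,-65,0,0,0],[0.65,0,1,-80,0,0,0],[0.65,0,1,-95,0,0,0],[0.65,0,1,-110,0,0,0],[0.65,0,1,-120,0,0,0],[0.65,0,1,-120,0,0,0]]}' > rows.txt && python3 steer.py rows.txt; python3 -c "
from h import *
go(.5317,-.161,.15,np.radians(-10.5))"
```

```text
clock: 5.55
tool_pos: [0.5441, 0.0865, 0.1476]
eef_rot: [0.985, -0.175, 0.002, -0.001]
contact_force: [-0.4, 0.4, -2.2]
opening: 0.745
finger_force: 25.0
t 5.55 pos [0.5441 0.0865 0.1476] d [ 0.0738  0.2365 -0.0025] rv [-0.0013 -0.003  -0.1692] F [-0.4  0.4 -2.2] op 0.7447587042688287 ff 24.999701902270317
```

```bash
echo '{"offsets": [[0.65,5,15,0,0,0,-0.015],[0.65,13,42,0,0,0,-0.035],[0.65,22,72,0,0,0,-0.06],[0.65,32,102,0,0,0,-0.085],[0.65,42,132,0,0,0,-0.11],[0.65,52,165,0,0,0,-0.13],[0.65,61,195,0,0,0,-0.15],[0.65,68,220,0,0,0,-0.169],[0.65,74,236,0,0,0,-0.169],[0.65,74,236,0,0,0,-0.169]]}' > rows.txt && python3 steer.py rows.txt; echo '{"offsets": [[0.65,0,0,0,0,0,0],[0.65,0,0,0,0,0,0],[0.65,0,0,0,0,0,0]]}' > rows.txt && python3 steer.py rows.txt; python3 - <<'E'
from h import *
import pickle
go(.5317,-.161,.15,np.radians(-10.5))
p=r.camera_params('wrist');w=r.snapshot('wrist');a=r.snapshot('scene');b=r.snapshot('side')
pickle.dump((p,w,a,b),open('w2.pkl','wb'))
def c(i,x,y):return cv2.resize(i[y:y+75,x:x+100],(400,300),interpolation=cv2.INTER_CUBIC)
f=lambda i,x,y:cv2.resize(i[y:y+100,x:x+133],(400,300),interpolation=cv2.INTER_CUBIC)
o=np.vstack([np.hstack([f(a,285,210),cv2.resize(w[60:360,120:520],(400,300))]),np.hstack([f(b,300,150),cv2.resize(w,(400,300))])])
cv2.imwrite('pics/c2.png',o[:,:,::-1])
E
```

```text
clock: 6.55
tool_pos: [0.5302, -0.1643, 0.1453]
eef_rot: [0.996, -0.094, -0.0, 0.001]
contact_force: [0.1, -0.0, -2.6]
opening: 0.745
finger_force: 25.0
clock: 6.85
tool_pos: [0.5314, -0.1587, 0.1456]
eef_rot: [0.996, -0.09, -0.0, -0.0]
contact_force: [0.2, 0.3, -2.6]
opening: 0.743
finger_force: 25.0
t 6.85 pos [ 0.5314 -0.1587  0.1456] d [ 0.0007  0.0022 -0.0044] rv [-0.0009  0.0004  0.0027] F [ 0.2  0.3 -2.6] op 0.7430375817817266 ff 24.999838583171368
```

View pics/c2.png

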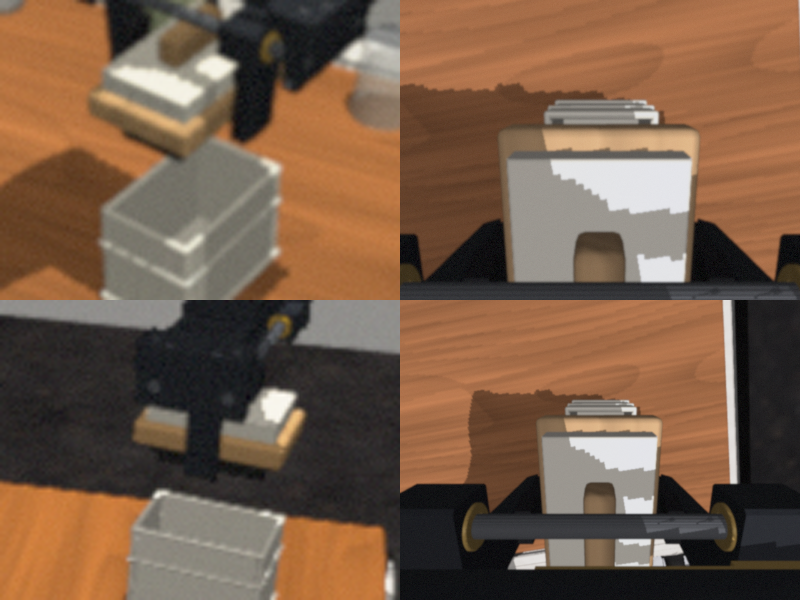

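```bash
python3 - <<'E'
from h import *
import pickle
p,w,a,b=pickle.load(open('w2.pkl','rb'))
cv2.imwrite('pics/c3.png',cv2.resize(w[150:230,210:330+90,::-1],(0,0),fx=3.8,fy=6,interpolation=cv2.INTER_CUBIC))
E
```

```text
(no output)
```

View pics/c3.png

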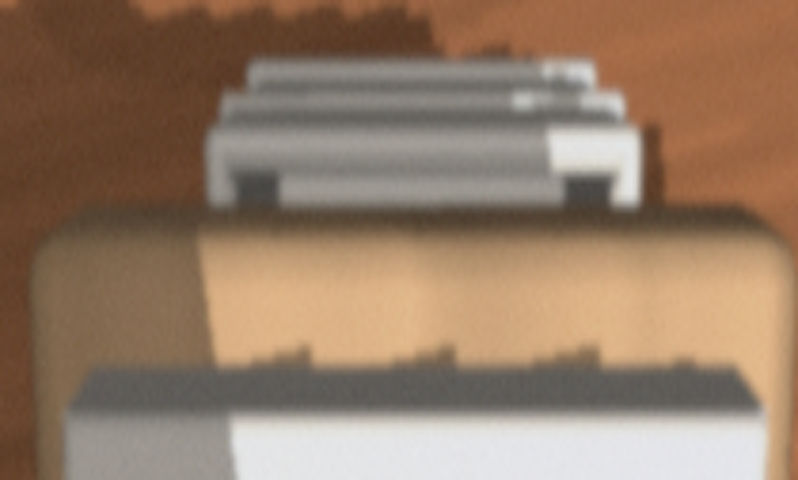

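```bash
python3 - <<'E'
from h import *
import pickle
p,w,a,b=pickle.load(open('w2.pkl','rb'))
yaw=np.radians(-10.35);X=np.array([np.cos(yaw),np.sin(yaw)]);Y=np.array([X[1],-X[0]])
s=r.get_state();t=s['tool_pos'];T=np.array(t)[:2];print(t)
for n,uv,z in[('rim',[(264.7,171),(378.7,171)],.09),('base',[(275.3,160.3),(366.8,160.3)],.02),('bandbot',[(222,184.2),(416,184.2)],t[2]+.0101),('bandtop',[(218,188),(419.7,188)],t[2]+.0261),('capbot',[(228,211.3),(411,211.3)],t[2]+.0261),('captop',[(227.4,218.7),(411.1,218.7)],t[2]+.0391)]:
  d=ray(p,uv,z)-T;print(n,(d@X).round(4),(d@Y).round(4),'mid y',(d@Y).mean().round(4))
for n,im,o,c in[('scene',a,(285,210),[(102,208),(192,250),(282,165),(205,138)]),('side',b,(300,150),[(130,240),(268,275),(284,215),(156,192)])]:
  print(n,quad(ray(r.camera_params(n),np.array(c)/3+np.array(o),.09)))
E
```

```text
[ 0.5313704  -0.15962648  0.14572974]
rim [0.0489 0.0489] [-0.0288  0.0309] mid y 0.0011
base [0.0499 0.05  ] [-0.031   0.0332] mid y 0.0011
bandbot [0.0502 0.0503] [-0.0349  0.0342] mid y -0.0004
bandtop [0.0511 0.0511] [-0.0322  0.0314] mid y -0.0004
capbot [0.0436 0.0436] [-0.0295  0.0291] mid y -0.0002
captop [0.044 0.044] [-0.0266  0.0261] mid y -0.0003
scene (array([ 0.5328, -0.1648]), 'L', np.float64(0.0903), np.float64(0.0568), 'yaw', np.float64(167.3), 'yaw from y', np.float64(173.4))
side (array([ 0.5301, -0.1494]), 'L', np.float64(0.0951), np.float64(0.0773), 'yaw', np.float64(169.7), 'yaw from y', np.float64(174.7))
```

```bash
echo '{"offsets": [[0.65,1,1,10,0,0,0],[0.65,1.3,1.5,20,0,0,0],[0.65,1.3,1.5,30,0,0,0],[0.65,1.3,1.5,38,0,0,0],[0.65,1.3,1.5,43,0,0,0],[0.65,1.3,1.5,43,0,0,0],[0.65,1.3,1.5,43,0,0,0],[0.65,1.3,1.5,43,0,0,0]]}' > rows.txt && python3 steer.py rows.txt; python3 - <<'E'
from h import *
import pickle
go(.5317,-.161,.08,np.radians(-10.5))
p=r.camera_params('wrist');w=r.snapshot('wrist');a=r.snapshot('scene');b=r.snapshot('side')
pickle.dump((p,w,a,b,r.get_state()),open('w3.pkl','wb'))
f=lambda i,x,y:cv2.resize(i[y:y+75,x:x+100],(400,300),interpolation=cv2.INTER_CUBIC)
o=np.vstack([np.hstack([f(a,295,225),f(b,315,175)]),cv2.resize(w[150:230,220:420],(800,300),interpolation=cv2.INTER_CUBIC)])
cv2.imwrite('pics/c4.png',o[:,:,::-1])
E
```

```text
clock: 7.8
tool_pos: [0.5326, -0.1624, 0.1031]
eef_rot: [0.996, -0.092, 0.0, 0.0]
contact_force: [0.5, 0.5, -2.5]
opening: 0.742
finger_force: 25.0
t 7.8 pos [ 0.5326 -0.1624  0.1031] d [-0.0011 -0.0012  0.0231] rv [ 0.0001 -0.0009 -0.    ] F [ 0.5  0.5 -2.5] op 0.7417784425835559 ff 24.99973861500621
```

View pics/c4.png

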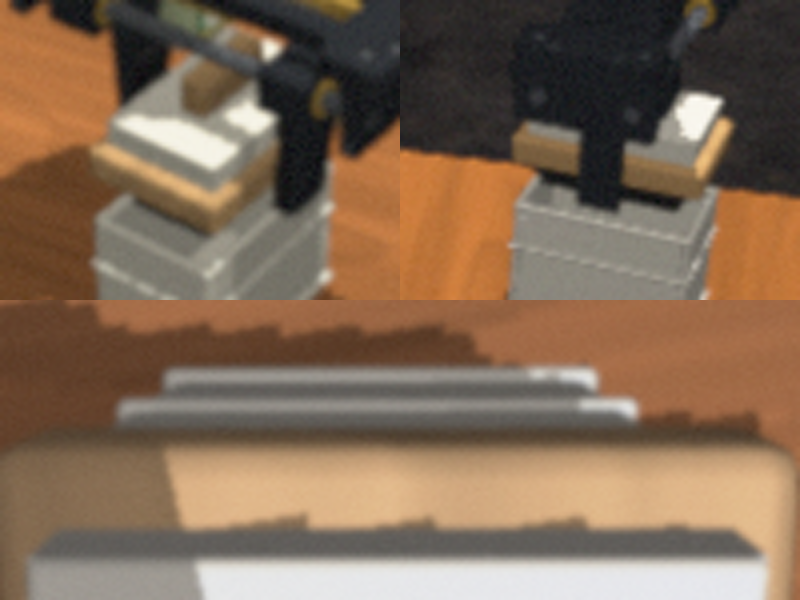

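```bash
for i in 1 2 3 4; do echo '{"offsets": [[0.65,0,0,0,0,0,0],[0.65,0,0,0,0,0,0]]}' > rows.txt && python3 steer.py rows.txt | sed -n 1,3p; done; python3 - <<'E'
from h import *
import pickle
go(.5317,-.161,.08,np.radians(-10.5))
p=r.camera_params('wrist');w=r.snapshot('wrist')
pickle.dump((p,w,r.get_state()),open('w4.pkl','wb'))
go(.5317,-.161,.08,np.radians(-10.5))
o=cv2.resize(w[150:230,220:420],(800,320),interpolation=cv2.INTER_CUBIC)
cv2.imwrite('pics/c5.png',o[:,:,::-1])
# same rows in w3 vs w4: gray edges by row profile
w3=pickle.load(open('w3.pkl','rb'))[1]
for im in(w3,w):
  h=cv2.cvtColor(im,cv2.COLOR_RGB2HSV)
  for y in (169,170,171,172,173,177,178,179,180):
    x=np.flatnonzero((h[y,240:400,1]<60)&(h[y,240:400,2]>80));print(y,(x.min()+240,x.max()+240,len(x)) if len(x) else None,end=' ')
  print()
E
```

```text
clock: 8.15
tool_pos: [0.5323, -0.1623, 0.1029]
eef_rot: [0.996, -0.091, 0.0, 0.0]
clock: 8.35
tool_pos: [0.5322, -0.1623, 0.1027]
eef_rot: [0.996, -0.091, 0.0, 0.0]
clock: 8.55
tool_pos: [0.5322, -0.1623, 0.1027]
eef_rot: [0.996, -0.091, 0.0, 0.0]
clock: 8.75
tool_pos: [0.5322, -0.1623, 0.1027]
eef_rot: [0.996, -0.091, 0.0, 0.0]
t 8.75 pos [ 0.5322 -0.1623  0.1027] d [-0.0008 -0.0012  0.0227] rv [ 0. -0.  0.] F [ 0.6 -0.3 -2.4] op 0.7456183228963514 ff 24.999757558107376
t 8.8 pos [ 0.5323 -0.1623  0.1027] d [-0.0008 -0.0012  0.0227] rv [ 0.0001 -0.0001  0.    ] F [ 0.4 -0.1 -3. ] op 0.743095506482626 ff 24.999800641089678
169 (np.int64(261), np.int64(368), 108) 170 (np.int64(261), np.int64(368), 108) 171 (np.int64(261), np.int64(369), 109) 172 (np.int64(261), np.int64(369), 109) 173 (np.int64(261), np.int64(368), 108) 177 (np.int64(250), np.int64(378), 129) 178 (np.int64(250), np.int64(378), 129) 179 (np.int64(249), np.int64(378), 130) 180 (np.int64(249), np.int64(378), 130) 
169 (np.int64(261), np.int64(368), 108) 170 (np.int64(261), np.int64(369), 109) 171 (np.int64(261), np.int64(369), 109) 172 (np.int64(261), np.int64(368), 108) 173 (np.int64(261), np.int64(368), 108) 177 (np.int64(250), np.int64(378), 129) 178 (np.int64(249), np.int64(379), 131) 179 (np.int64(249), np.int64(379), 131) 180 (np.int64(249), np.int64(379), 131)
```

Converted, 0.012 m is 12, -0.002 m is -2.

```bash
echo '{"offsets": [[0.65,0,-2,0,0,0,0],[0.65,0,-2,0,0,0,0],[0.65,0,-2,2,0,0,0],[0.65,0,-2,4,0,0,0],[0.65,0,-2,6,0,0,0],[0.65,0,-2,8,0,0,0],[0.65,0,-2,10,0,0,0],[0.65,0,-2,12,0,0,0],[0.65,0,-2,12,0,0,0],[0.65,0,-2,12,0,0,0]]}' > rows.txt && python3 steer.py rows.txt;python3 - <<'E'
from h import *
go(.5317,-.161,.08,np.radians(-10.5))
w=r.snapshot('wrist')
h=cv2.cvtColor(w,cv2.COLOR_RGB2HSV)
for y in range(160,200,2):
    x=np.flatnonzero((h[y,220:420,1]<60)&(h[y,220:420,2]>80));print(y,(x.min()+220,x.max()+220,len(x)) if len(x) else None,end=' ')
E
```

```text
clock: 9.8
tool_pos: [0.5326, -0.1603, 0.0907]
eef_rot: [0.996, -0.091, -0.0, 0.0]
contact_force: [0.2, 0.2, -2.0]
opening: 0.746
finger_force: 25.0
t 9.8 pos [ 0.5326 -0.1603  0.0907] d [-0.0007  0.0008  0.0107] rv [0.0001 0.0001 0.    ] F [ 0.2  0.2 -2. ] op 0.7460751646770156 ff 24.999758787453175
160 None 162 None 164 None 166 None 168 None 170 (np.int64(262), np.int64(374), 113) 172 (np.int64(261), np.int64(375), 115) 174 (np.int64(261), np.int64(375), 115) 176 (np.int64(261), np.int64(375), 115) 178 (np.int64(257), np.int64(385), 129) 180 (np.int64(249), np.int64(387), 139) 182 (np.int64(249), np.int64(387), 139) 184 (np.int64(250), np.int64(387), 25) 186 None 188 None 190 None 192 None 194 None 196 None 198 None
```

Converted, 0.008 m is 8, 0.006 m is 6.

```bash
echo '{"offsets": [[0.65,0,0,2,0,0,0],[0.65,0,0,4,0,0,0],[0.65,0,0,6,0,0,0],[0.65,0,0,8,0,0,0],[0.65,0,0,8,0,0,0],[0.65,0,0,8,0,0,0]]}' > rows.txt && python3 steer.py rows.txt;echo '{"offsets": [[0.65,0,0,1,0,0,0],[0.65,0,0,1,0,0,0],[0.65,0,0,2,0,0,0],[0.65,0,0,2,0,0,0]]}' > rows.txt && python3 steer.py rows.txt
```

```text
clock: 10.45
tool_pos: [0.5326, -0.1603, 0.0826]
eef_rot: [0.996, -0.091, -0.0, 0.0]
contact_force: [-0.2, -0.1, -1.7]
opening: 0.747
finger_force: 25.0
clock: 10.85
tool_pos: [0.5326, -0.1603, 0.0806]
eef_rot: [0.996, -0.091, -0.0, 0.0]
contact_force: [-0.6, 0.2, -2.2]
opening: 0.746
finger_force: 25.0
```

```bash
for i in 1 2 3; do echo '{"offsets": [[0.65,0,0,0.5,0,0,0],[0.65,0,0,0.5,0,0,0]]}' > rows.txt && python3 steer.py rows.txt | grep -E 'tool|contact'; done
```

```text
tool_pos: [0.5326, -0.1603, 0.0802]
contact_force: [0.2, 0.5, -2.5]
tool_pos: [0.5326, -0.1603, 0.0799]
contact_force: [-0.2, -0.4, -0.6]
tool_pos: [0.5326, -0.1603, 0.0798]
contact_force: [-1.8, 0.7, 5.1]
```

Converted, -0.08 m is -80, -0.05 m is -50.

```bash
echo '{"offsets": [[0.75,0,0,0,0,0,0],[0.77,0,0,0,0,0,0],[0.8,0,0,0,0,0,0],[0.84,0,0,0,0,0,0],[0.88,0,0,0,0,0,0],[0.94,0,0,0,0,0,0],[1,0,0,0,0,0,0],[1,0,0,0,0,0,0]]}' > rows.txt && python3 steer.py rows.txt 5; echo '{"offsets": [[1,0,0,-10,0,0,0],[1,0,0,-30,0,0,0],[1,0,0,-50,0,0,0],[1,0,0,-80,0,0,0],[1,0,0,-80,0,0,0],[1,0,0,-80,0,0,0],[1,0,0,-80,0,0,0],[1,0,0,-80,0,0,0]]}' > rows.txt && python3 steer.py rows.txt; python3 - <<'E'
from h import *
import pickle
p=r.camera_params('wrist');w=r.snapshot('wrist');a=r.snapshot('scene');b=r.snapshot('side')
go(.5326,-.1603,.121,np.radians(-10.5))
pickle.dump((p,w,a,b,r.get_state()),open('w5.pkl','wb'))
f=lambda i,x,y:cv2.resize(i[y:y+75,x:x+100],(400,300),interpolation=cv2.INTER_CUBIC)
o=np.vstack([np.hstack([f(a,295,235),f(b,315,185)]),np.hstack([cv2.resize(w,(400,300)),cv2.resize(w[150:300,220:420],(400,300),interpolation=cv2.INTER_CUBIC)])])
cv2.imwrite('pics/c6.png',o[:,:,::-1])
E
```

```text
clock: 12.25
tool_pos: [0.5326, -0.1603, 0.0792]
eef_rot: [0.996, -0.091, 0.0, 0.0]
contact_force: [0.2, 0.2, 0.2]
opening: 1.0
finger_force: 0.0
clock: 13.05
tool_pos: [0.5319, -0.1601, 0.1583]
eef_rot: [0.996, -0.091, -0.001, -0.0]
contact_force: [0.3, 1.0, -0.3]
opening: 1.0
finger_force: 0.0
t 13.2 pos [ 0.5322 -0.1602  0.1585] d [0.0005 0.0001 0.0375] rv [-0.      0.0014  0.0002] F [-0.5 -0.1  0.5] op 1.0003740649107342 ff 0.0
```

View pics/c6.png

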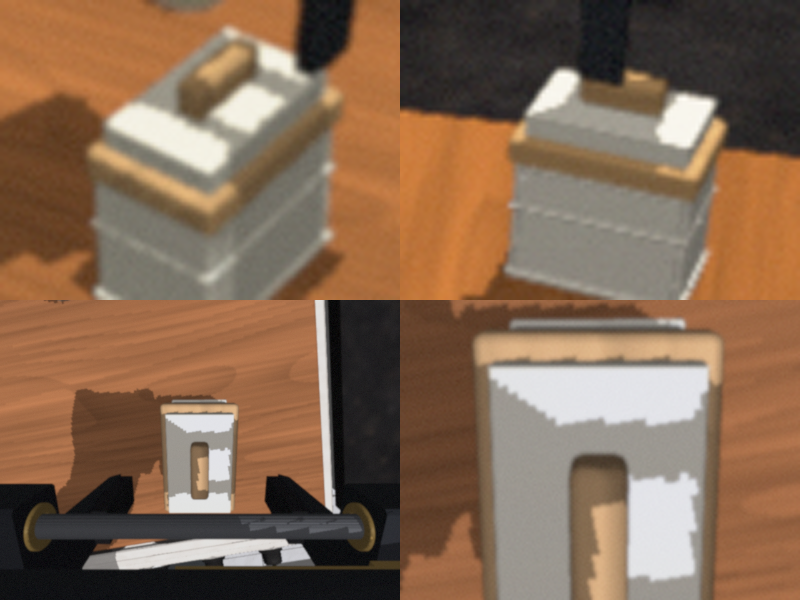

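Converted, 0.0005 m is 0.5, 0.035 m is 35.

```bash
echo '{"offsets": [[0.8,0.5,0,0,0,0,0],[0.6,0.5,0,0,0,0,0],[0.4,0.5,0,5,0,0,0],[0.4,0.5,0,12,0,0,0],[0.4,0.5,0,20,0,0,0],[0.4,0.5,0,27,0,0,0],[0.4,0.5,0,33,0,0,0],[0.4,0.5,0,35,0,0,0],[0.4,0.5,0,35,0,0,0],[0.4,0.5,0,35,0,0,0]]}' > rows.txt && python3 steer.py rows.txt 12; python3 - <<'E'
from h import *
w=r.snapshot('wrist')
go(.5326,-.1603,.121,np.radians(-10.5))
cv2.imwrite('pics/c7.png',w[100:480,120:520,::-1])
E
```

```text
clock: 14.2
tool_pos: [0.5332, -0.1605, 0.1243]
eef_rot: [0.996, -0.091, 0.0, 0.0]
contact_force: [0.2, 0.1, 0.1]
opening: 0.398
finger_force: 0.0
t 14.25 pos [ 0.5333 -0.1605  0.1244] d [-0.0007 -0.0001  0.0034] rv [ 0.0001 -0.0006  0.    ] F [-0.1  0.3 -0.3] op 0.397995202598065 ff 0.0
```

View pics/c7.png

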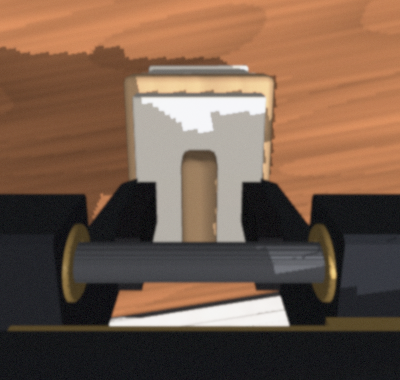

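The handle sits centred at x≈200 (crop), between the fingertips at 158 and 242. Lower the last bit and pinch.

Converted, 0.0034 m is 3.4, 0.002 m is 2.

```bash
echo '{"offsets": [[0.4,0,0,2,0,0,0],[0.35,0,0,3.4,0,0,0],[0.3,0,0,3.4,0,0,0],[0.26,0,0,3.4,0,0,0],[0.22,0,0,3.4,0,0,0],[0.19,0,0,3.4,0,0,0],[0.17,0,0,3.4,0,0,0],[0.15,0,0,3.4,0,0,0],[0.13,0,0,3.4,0,0,0],[0.1,0,0,3.4,0,0,0]]}' > rows.txt && python3 steer.py rows.txt 12; echo '{"offsets": [[0.1,0,0,0,0,0,0],[0.1,0,0,0,0,0,0],[0.1,0,0,0,0,0,0]]}' > rows.txt && python3 steer.py rows.txt
```

```text
clock: 15.25
tool_pos: [0.5331, -0.1604, 0.1209]
eef_rot: [0.996, -0.091, 0.0, 0.0]
contact_force: [-0.2, -0.3, 0.7]
opening: 0.159
finger_force: 12.0
clock: 15.55
tool_pos: [0.5331, -0.1605, 0.1209]
eef_rot: [0.996, -0.092, 0.0, 0.0]
contact_force: [0.3, -0.3, 0.5]
opening: 0.157
finger_force: 12.0
```

```bash
echo '{"offsets": [[0.1,0,0,-2,0,0,0],[0.1,0,0,-4,0,0,0],[0.1,0,0,-6,0,0,0],[0.1,0,0,-8,0,0,0],[0.1,0,0,-10,0,0,0],[0.1,0,0,-13,0,0,0],[0.1,0,0,-18,0,0,0],[0.1,0,0,-24,0,0,0],[0.1,0,0,-32,0,0,0],[0.1,0,0,-40,0,0,0]]}' > rows.txt && python3 steer.py rows.txt;echo '{"offsets": [[0.1,0,0,-10,0,0,0],[0.1,0,0,-20,0,0,0],[0.1,0,0,-30,0,0,0],[0.1,0,0,-40,0,0,0],[0.1,0,0,-48,0,0,0],[0.1,0,0,-55,0,0,0],[0.1,0,0,-60,0,0,0],[0.1,0,0,-60,0,0,0],[0.1,0,0,-60,0,0,0],[0.1,0,0,-60,0,0,0]]}' > rows.txt && python3 steer.py rows.txt; python3 - <<'E'
from h import *
a=r.snapshot('scene');b=r.snapshot('side')
go(.5331,-.1605,.2209,np.radians(-10.5))
f=lambda i,x,y:cv2.resize(i[y:y+150,x:x+100],(400,600),interpolation=cv2.INTER_CUBIC)
cv2.imwrite('pics/c8.png',np.hstack([f(a,295,180),f(b,315,120)])[:,:,::-1])
E
```

```text
clock: 16.55
tool_pos: [0.5331, -0.1604, 0.1616]
eef_rot: [0.996, -0.091, 0.0, 0.0]
contact_force: [0.4, -0.7, -1.8]
opening: 0.159
finger_force: 12.0
clock: 17.55
tool_pos: [0.5328, -0.1603, 0.2204]
eef_rot: [0.996, -0.091, -0.0, -0.0]
contact_force: [0.2, 0.2, -1.0]
opening: 0.157
finger_force: 12.0
t 17.65 pos [ 0.5328 -0.1603  0.2204] d [ 0.0003  0.0001 -0.0005] rv [-0.      0.0008  0.0001] F [ 0.1 -0.7 -0.2] op 0.16007744024734452 ff 11.999821364879608
```

View pics/c8.png

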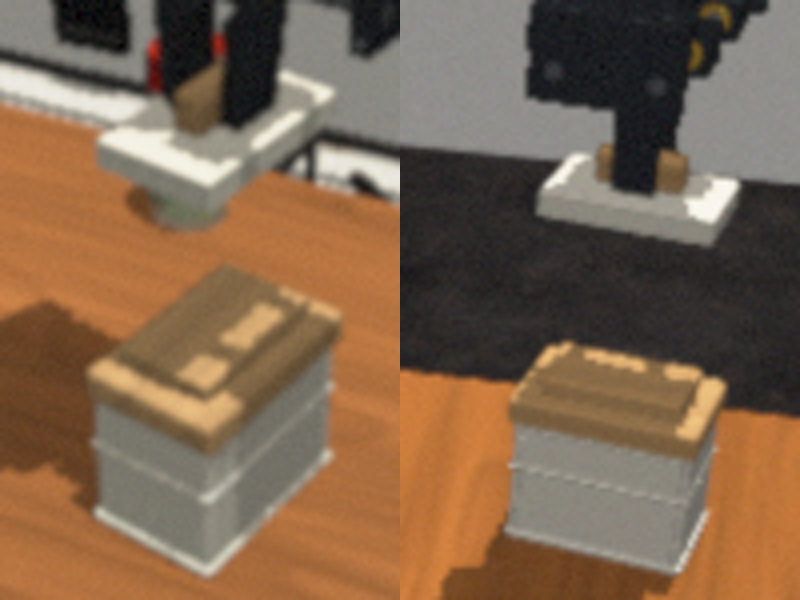

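The inner lid is seated flat on the canister, and the outer lid is held level about 10 cm above it. Handing the job in.

```bash
python3 -c "
from plant import r
print(r.finish_job())"
```

```text
the job is handed in; nothing more can be done
None
```

The job is handed in at about 17.7 s: the inner lid is seated in the canister and the outer lid is held level about 10 cm above it; the hand-in reported no verdict.

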